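Hold the spread snap ring round the torch's tail groove

ROBOT

A 6-joint arm with a two-finger parallel gripper is mounted at the origin on the work surface. World frame = base frame: x ahead of the robot, y to its left, z up, the work surface at z = 0. Lengths are in m, angles in rad, forces in N, time in s.
With the tool pointing down it reaches from about 0.35 to 0.975 m from the base axis. Payload 4.9 kg.
Tool frame: the origin (TCP) lies at the very end of the fingers, on their centre line; the grasp point (between the pads) lies 19 mm behind it; x points along the fingers, y is the direction in which the jaws open and shut, and the axes are right-handed (so a half turn about x gives the same grasp; the last joint's range is limited). The gripper opens to 85 mm and grips with 20 to 120 N. Pads are 22 mm wide; open, the fingers measure 114 mm over their backs; the gripper's body (76 mm by 85 mm) begins 54 mm behind the grasp point. The pads swing forward as they close: fully open they stand 13 mm farther back than shut.
Start: joints at [1.144, 0.053, 1.613, -0, 1.476, -0.119], TCP at [0.189, 0.596, 0.231] pointing down, gripper open.
Joint ranges: [-3.01, 3.01], [-1.01, 2.22], [0.06, 2.58], [-1.02, 4.17], [0.09, 2.62], [-3.14, 3.14]. Speed limits (rad/s): [2.57, 2.57, 3.14, 3.14, 3.14, 3.14].

INTERFACE

Orientations are given as a unit quaternion [w, x, y, z].
In Python, from plant import manip gives the robot as it stands.
- The arm moves only by the tool play_rows, never from a script. Its argument "plan" is a list of rows, each a list of 5 numbers: the shift along the tool's x, y, z in mm, then the turn about the tool's x in rad, then the closure, from -1 (fully open) to 1 (shut). A call has 1 to 8 rows; each row is the pose to reach, as a shift and turn from the pose commanded when the call began, along the tool's axes at that moment; what a row does not reach only later rows make up. A row lasts 1/8 s, in which the tool goes at most 62.5 mm and 10.7 degrees, less where a joint would pass 70% of its speed; a pose out of reach is approached as far as the arm can. A call with a gripper value outside its range is refused whole. The fingers move at their own pace and stop on an object; the grip force is fixed at half the most. Time passes only in rows, so rows that repeat a pose let the fingers close. It gives the time, the measured TCP pose, the force and the opening at its end, in the units of the state.
- manip.state(): the state, without advancing time (a new reading comes with each control period).
- manip.grab_frame(name): name is "side" or "top" or "wrist"; returns a dict with "img" (420x560x3 uint8, red, green, blue), "range_z" (420x560 float32, m along the optical axis (not along the pixel's ray), 0 where there is no reading), "fx", "fy", "cx", "cy" (pixels), "k1" (the pictures are not rectified: a ray, as slopes to the right and down, at radius r is drawn at 1 + k1 r^2 times it, then the intrinsics apply), "origin" and "rotation" of the camera in the world. Camera axes: x right, y up, looking along -z (the intrinsics and any distortion apply to the point x, -y, -z); pixel columns grow to the right and rows downward; lengths in m; the calibration is good to about 2 mm. A picture is of the moment at which its call begins.
- manip.job_done(): hands the job in, once; it reports no verdict.
The state is a dict: "time": time; "joint_pos": joint angles; "joint_vel": joint speeds; "joint_efforts": joint torques, N m; "tool_pos": TCP position; "tool_rot": TCP orientation; "contact_force": force on the tool from outside, world axes, zero at the start; "ft_torque": the same for the moment, N m; "gripper_width": opening from 0.0 (shut) to 1.0 (fully open).
Only numpy, scipy, OpenCV 4.12 (cv2) and the standard library are available. Lean on these libraries where they do the work, as an engineer would, in place of code of your own. Each camera call takes 0.05 s, during which the arm holds its last target. There are 200 camera calls.

TASK

The hanging loop of the black torch needs its brass snap ring back. Lift the red-handled circlip pliers out of their wooden stand by the handles, squeeze them so that the ring on their tips spreads, slide the spread ring from above over the steel stub on top of the torch and down to its groove, and finish there: still holding the pliers, squeezed, so that the ring stays spread round the groove, level with it and centred, without pressing down on the torch. Keep the torch standing where it is and leave the tiffin, bottle and bangles alone.

Things in the scene. Friction and masses are not known exactly. Their poses are not given: they have to be found in the camera images.
- rest: Fixed wooden stand: 70 x 85 mm foot, two uprights 80 mm high at y = +-28 mm of its frame. Origin: centre of its underside, z up. The pliers' cross-bar lies along its y in 9 mm deep notches open at the top of the uprights; the ring hangs between them. Lift the pliers straight up by 80 mm to clear it.
- pliers: Circlip pliers, 138 mm high, 0.14 kg, upright in the stand. Origin: the pivot, 75 mm above the work surface while in the stand; z up, the red handles stand at either side along x, dark steel cross-bar (66 mm) along y. Handle bars: 7 mm thick, 13 mm wide (y), from 24 to 76 mm above the pivot.
- pliers_grip (a point): Point half-way between the red handles at the height to grip them, 53 mm above the pivot, axes as pliers (handles along x). Outside width here: 51 mm at rest, when the handles splay outwards by 0.12 rad; 39 mm squeezed to the stop, when they are upright and parallel.
- jaw_left (a joint): Spread of pliers and ring, rad: 0 shut (as sprung), 0.12 squeezed to the stop. Both levers move alike. Opening starts at about 4 N on each handle and reaches the stop at about 8 N; 15 to 25 N holds it firmly at the stop. Springs shut when let go.
- ring_center (a point): Centre of the brass snap ring when spread: 111.6 mm straight below pliers_grip, same axes (shut, the ring lies 1.4 mm lower). Two arcs 3 mm thick; shut 15 mm inside, 23 mm outside; spread, each arc moves 7 mm outwards along x and passes an 18 mm stub with about 3 mm to spare. Free space above the ring's centre: 30 mm.
- torch: Black torch standing loose and upright on its lens: 60 mm diameter foot 24 mm high, 38 mm barrel, 122 mm high in all, about 0.3 kg. Origin: centre of its underside, z up.
- groove_center (a point): Centre of the groove in the steel stub on top of the torch, on its axis 111 mm above its underside. Groove 14 mm in diameter, 6 mm high; just below it a flat steel washer 42 mm in diameter; above it the stub's end, 18 mm in diameter, 8 mm high (tip 11 mm above this point). Round: any yaw of the ring will do.
- tiffin: Bystander: three-tier steel tiffin, 117 mm diameter, 190 mm high with its handle. Origin: centre of its underside.
- bottle: Bystander: empty white plastic bottle with a blue cap, 64 mm diameter, 150 mm high, light. Origin: centre of its underside.
- bangles: Bystander: stack of coloured glass bangles, 68 mm diameter, 36 mm high. Origin: centre of its underside.

How it is judged:
On the way, in this order (a step that is already met when the one before it is completed fails the run):
1. the pliers are lifted clear of their stand by the fingers (z of pliers_grip in the frame of rest above 0.2 m and contact force between the fingers and pliers above 1 N), for 0.1 s.
2. the ring is spread, over the end of the torch's stub and in line with it (value of joint jaw_left above 0.085 rad and z of ring_center in the frame of groove_center between 0.01 and 0.07 m and horizontal distance between ring_center and groove_center below 0.006 m), for 0.05 s.
At the end, for the whole second after the job is handed in: Fingers hold the squeezed pliers (jaw_left over 0.085 rad), ring level (0.12 rad), still, within 3 mm in height and 4.5 mm sideways of the groove centre, pressing on the torch under 8 N, clear of the stand; torch upright within 20 mm of its start (value of joint jaw_left above 0.085 rad and z of ring_center in the frame of groove_center between -0.003 and 0.003 m and horizontal distance between ring_center and groove_center below 0.0045 m and angle between the z axis of ring_center and the z axis of groove_center, either way round below 0.12 rad and contact force between the fingers and pliers above 3 N and contact force between pliers and torch below 8 N and contact force between pliers and rest below 0.1 N and angle between torch's own z axis and vertical below 0.06 rad and distance of torch from where it was at the start of the episode below 0.02 m and height (world z) of torch below 0.006 m and linear speed of pliers below 0.03 m/s); the arm keeps its last pose, push and grip.
It fails at once if the torch is tipped (angle between torch's own z axis and vertical above 0.25 rad).
It fails at once if a bystander is shoved or tipped (distance of any of tiffin, bottle, bangles from where it was at the start of the episode above 0.025 m or angle between any of tiffin, bottle, bangles's own z axis and vertical above 0.25 rad).
It also fails if it takes over 38 s, if anything falls off the work surface, if the arm or the gripper's body presses on something with over 40 N, if the wrist force passes 120 N, or if a joint passes its speed limit or range.

## Working session

There is one attempt and no reset: what is moved stays moved. The work goes in short steps, Python scripts to look and compute and a tool call to move; the robot and the scene stay as the last step left them, time stands still between calls to the robot, and variables do not carry over. Pictures are saved under pics/ and viewed, about 8 in all and at most 12, crops included, and the job is handed in when it is done.

Besides the shell and the picture viewer there is one more tool, called as a command line: name --pt "numbers of a row" for each row, then --argument value for the rest. play_rows: Moves the arm, as the interface text tells. Its arguments: {"type":"object","properties":{"plan":{"type":"array"}},"required":["plan"]}

```bash
mkdir -p pics; cat > h.py <<'E'
import numpy as np, cv2
from plant import manip
def grab(n):
    return manip.grab_frame(n)
def save(f,name):
    cv2.imwrite('pics/'+name,cv2.cvtColor(np.asarray(f['img']),cv2.COLOR_RGB2BGR))
def slopes(f,u,v):
    xd=(np.asarray(u,float)-f['cx'])/f['fx']; yd=(np.asarray(v,float)-f['cy'])/f['fy']
    x,y=xd.copy(),yd.copy()
    for _ in range(15):
        s=1+f['k1']*(x*x+y*y); x=xd/s;y=yd/s
    return x,y
def dirs(f,u,v):
    x,y=slopes(f,u,v); return np.stack([x,-y,-np.ones_like(x)],-1)@np.asarray(f['rotation']).T
def plane(f,u,v,z):
    d=dirs(f,u,v);o=np.asarray(f['origin']); return o+d*((z-o[2])/d[...,2])[...,None]
def cloud(f):
    v,u=np.mgrid[0:420,0:560]; d=dirs(f,u,v); return np.asarray(f['origin'])+d*np.asarray(f['range_z'])[...,None]
E
python3 - <<'E'
from h import *
ims=[]
for n in('side','top'):
    f=grab(n); save(f,n+'0.png'); print(n,f['origin'],np.round(f['rotation'],3).tolist(),f['fx'],f['k1'])
s=manip.state();print(s)
E
```

```text
side [ 0.19569372 -0.82594295  0.92390765] [0.883, 0.402, -0.098, -0.221] 430.35224413287875 -0.05523549241972505
top [ 0.58395625 -0.00298686  1.26476356] [0.713, 0.017, -0.004, -0.701] 456.5952200144528 -0.13554829495069842
{'time': 0.1, 'joint_pos': array([ 1.14399875e+00,  5.33005698e-02,  1.61415392e+00,  1.57752186e-05,
        1.47598206e+00, -1.18987912e-01]), 'joint_vel': array([ 1.34763090e-03, -1.79285101e-03, -4.03205314e-03,  7.36643584e-04,
       -7.98872623e-05, -2.00842435e-04]), 'joint_efforts': array([-4.15157956e-04, -3.94904888e+01, -3.71362782e+01, -1.94826493e-04,
        3.88652654e-03,  4.32135309e-06]), 'tool_pos': array([0.18911354, 0.59511797, 0.23018157]), 'tool_rot': array([ 0.69856736,  0.10777222,  0.69892946, -0.10902481]), 'contact_force': array([0.00310781, 0.88688967, 0.25053149]), 'ft_torque': array([-0.02420013, -0.01480119,  0.00305212]), 'gripper_width': 0.9978105134091662}
```

Rotation is a quaternion; I'll convert it.

```bash
python3 - <<'E'
s=open('h.py').read()
s=s.replace("    return manip.grab_frame(n)","    f=dict(manip.grab_frame(n)); q=np.asarray(f['rotation']); f['rotation']=R.from_quat(q[[1,2,3,0]]).as_matrix(); return f").replace("import numpy as np, cv2","import numpy as np, cv2\nfrom scipy.spatial.transform import Rotation as R")
open('h.py','w').write(s)
E
python3 - <<'E'
from h import *
f=grab('top'); P=cloud(f)
print(P[::60,::80,2].round(3))
s=manip.state(); q=s['tool_rot'];print(R.from_quat(q[[1,2,3,0]]).as_matrix().round(3))
E
```

```text
[[-0.752 -0.736 -0.745 -0.736 -0.74  -0.75  -0.753]
 [-0.748 -0.739 -0.746 -0.758 -0.748 -0.741 -0.757]
 [-0.174 -0.001  0.001  0.003  0.     0.003  0.002]
 [-0.173 -0.002  0.001  0.003  0.002  0.004  0.001]
 [-0.173 -0.003  0.001  0.    -0.     0.003  0.002]
 [-0.181  0.004 -0.003  0.    -0.001  0.003  0.002]
 [-0.18  -0.002 -0.001  0.001  0.002  0.002  0.004]]
[[-0.001  0.303  0.953]
 [-0.001  0.953 -0.303]
 [-1.    -0.002 -0.   ]]
```

View pics/side0.png

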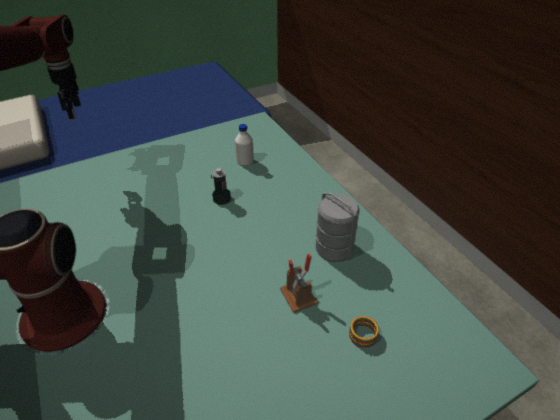

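View pics/top0.png

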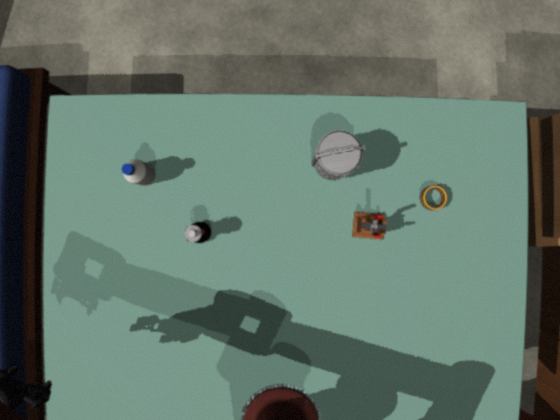

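Side view: stand with pliers near (299,285), torch (221,187), tiffin (337,228), bottle (244,146), bangles (364,331). Top view: stand (370,226), torch (197,232), tiffin (338,155), bottle (133,172), bangles (434,197).

```bash
python3 - <<'E'
from h import *
f=grab('top'); P=cloud(f); im=f['img'].astype(int)
hsv=cv2.cvtColor(f['img'],cv2.COLOR_RGB2HSV)
g=grab('side'); Q=cloud(g); hs2=cv2.cvtColor(g['img'],cv2.COLOR_RGB2HSV)
for nm,C,b,bs,Hh in (('top',P,(330,195,400,255),None,hsv),('side',Q,(270,245,330,315),None,hs2)):
    x0,y0,x1,y1=b; c=C[y0:y1,x0:x1].reshape(-1,3); h=Hh[y0:y1,x0:x1].reshape(-1,3)
    red=((h[:,0]<6)|(h[:,0]>174))&(h[:,1]>150)&(h[:,2]>70)
    wood=(h[:,0]>=6)&(h[:,0]<20)&(h[:,1]>100)
    print(nm,'red',red.sum()); print(c[red].round(3)[:60:3].tolist())
    foot=wood&(c[:,2]<.03)&(c[:,2]>-.01)
    if foot.sum()>10: print('foot',cv2.minAreaRect((c[foot,:2]*1000).astype(np.float32)),np.median(c[foot,2]),foot.sum())
for nm,C,b,zr in (('torch top',P,(180,215,215,250),(.09,.14)),('torch side',Q,(205,160,240,205),(.09,.14)),('barrel side',Q,(205,160,240,205),(.03,.09)),('tiffin',P,(305,120,370,185),(.1,.22)),('bottle',P,(115,155,155,190),(.05,.16)),('bangles',P,(415,180,455,215),(.02,.06))):
    x0,y0,x1,y1=b; c=C[y0:y1,x0:x1].reshape(-1,3); c=c[(c[:,2]>zr[0])&(c[:,2]<zr[1])]
    if len(c): print(nm,len(c),np.median(c,0).round(3),c.min(0).round(3),c.max(0).round(3))
def crop(f,b,k): 
    x0,y0,x1,y1=b; return cv2.resize(f['img'][y0:y1,x0:x1],None,fx=k,fy=k,interpolation=cv2.INTER_CUBIC)
a=crop(f,(335,195,405,255),5); b=crop(g,(265,245,335,315),5)
o=np.zeros((350,700,3),np.uint8); o[:a.shape[0],:350]=a; o[:,350:]=b
cv2.imwrite('pics/crop1.png',cv2.convertScaleAbs(o[:,:,::-1],alpha=1.5))
E
```

```text
top red 53
[[0.593, -0.257, 0.01], [0.593, -0.266, 0.007], [0.59, -0.231, 0.138], [0.59, -0.236, 0.148], [0.587, -0.23, 0.119], [0.587, -0.232, 0.148], [0.587, -0.239, 0.149], [0.585, -0.229, 0.122], [0.585, -0.232, 0.146], [0.585, -0.239, 0.147], [0.582, -0.235, 0.132], [0.547, -0.227, 0.112], [0.545, -0.234, 0.136], [0.543, -0.227, 0.149], [0.543, -0.235, 0.148], [0.54, -0.23, 0.146], [0.538, -0.227, 0.149], [0.538, -0.235, 0.148]]
foot ((564.540283203125, -237.1294403076172), (91.25578308105469, 67.60026550292969), 85.96939849853516) 0.009501585042628213 378
side red 61
[[0.588, -0.233, 0.15], [0.591, -0.233, 0.146], [0.588, -0.238, 0.148], [0.586, -0.242, 0.149], [0.585, -0.242, 0.147], [0.586, -0.242, 0.142], [0.585, -0.238, 0.135], [0.54, -0.23, 0.148], [0.584, -0.241, 0.135], [0.54, -0.235, 0.149], [0.585, -0.24, 0.13], [0.539, -0.236, 0.147], [0.585, -0.239, 0.125], [0.583, -0.233, 0.117], [0.537, -0.24, 0.145], [0.581, -0.234, 0.111], [0.538, -0.238, 0.135], [0.581, -0.243, 0.116], [0.58, -0.24, 0.11], [0.54, -0.23, 0.115]]
foot ((563.495361328125, -234.98883056640625), (83.885009765625, 69.10115814208984), 85.1941146850586) 0.008555904102164114 373
torch top 214 [0.539 0.23  0.109] [0.515 0.209 0.091] [0.556 0.255 0.129]
torch side 144 [0.535 0.223 0.107] [0.515 0.206 0.09 ] [0.558 0.251 0.124]
barrel side 202 [0.532 0.215 0.057] [0.511 0.2   0.03 ] [0.561 0.257 0.09 ]
tiffin 1809 [ 0.738 -0.129  0.165] [ 0.687 -0.193  0.1  ] [ 0.799 -0.072  0.194]
bottle 570 [0.694 0.383 0.105] [0.665 0.361 0.05 ] [0.729 0.424 0.156]
bangles 232 [ 0.642 -0.411  0.035] [ 0.609 -0.444  0.02 ] [ 0.677 -0.376  0.043]
```

View pics/crop1.png

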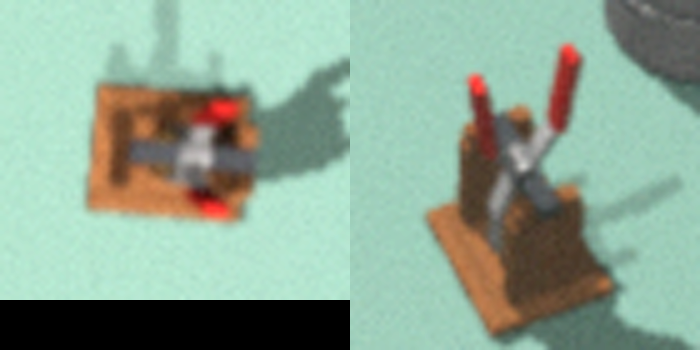

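The stand/pliers are at about (0.5635, −0.236) with yaw ≈ −4.5°, from both views: red handle tops at (0.588, −0.238) and (0.539, −0.235), foot 84 x 69 mm. The torch is at about (0.537, 0.23), and I'll refine that later. Moving above the pliers now.

play_rows --pt "0 -42 38 0.085 -1" --pt "0 -85 76 0.17 -1" --pt "0 -127 114 0.25 -1" --pt "0 -170 152 0.335 -1" --pt "0 -212 190 0.42 -1" --pt "0 -254 228 0.5 -1" --pt "0 -297 266 0.585 -1" --pt "0 -339 304 0.67 -1"

```text
time: 1.25
tool_pos: [0.3767, 0.1788, 0.2315]
tool_rot: [0.624, 0.333, 0.624, -0.333]
contact_force: [0.4, 0.2, -0.7]
gripper_width: 1.001
```

```bash
cat >> h.py <<'E'
def totool(target,ang):
    "mm shift in tool axes and turn so that tool y lies at world angle ang (deg)"
    s=manip.state(); q=s['tool_rot']; M=R.from_quat(q[[1,2,3,0]]).as_matrix()
    a=np.degrees(np.arctan2(M[1,1],M[0,1])); t=(a-ang+90)%180-90
    print('t',s['time'],'tcp',s['tool_pos'].round(4),'yang',a.round(2),'tilt',M[:,0].round(4),'F',s['contact_force'].round(2),'w',round(s['gripper_width'],3),'q',s['joint_pos'].round(2))
    print('shift mm',(M.T@(np.asarray(target)-s['tool_pos'])*1000).round(1),'turn',np.radians(t).round(3))
E
python3 -c "
from h import *
totool([.5635,-.236,.23],-4.5)"
```

```text
t 1.25 tcp [0.3767 0.1788 0.2315] yang 33.83 tilt [ 1.1e-03  3.0e-04 -1.0e+00] F [ 0.44  0.17 -0.68] w 1.001 q [ 0.26 -0.48  2.07  0.    1.56 -0.33]
shift mm [  1.6 -75.8 448.5] turn 0.669
```

play_rows --pt "0 -9 56 0.085 -1" --pt "0 -19 112 0.17 -1" --pt "0 -28 168 0.25 -1" --pt "0 -38 224 0.335 -1" --pt "0 -47 280 0.42 -1" --pt "0 -57 336 0.5 -1" --pt "0 -66 393 0.585 -1" --pt "0 -76 449 0.67 -1"

```text
time: 2.25
tool_pos: [0.5648, -0.2362, 0.2312]
tool_rot: [0.48, 0.52, 0.48, -0.52]
contact_force: [1.0, 0.4, 0.1]
gripper_width: 1.001
```

```bash
python3 - <<'E'
from h import *
f=grab('wrist'); save(f,'w1.png'); P=cloud(f)
totool([.5635,-.236,.23],-4.5)
hs=cv2.cvtColor(f['img'],cv2.COLOR_RGB2HSV)
red=((hs[...,0]<6)|(hs[...,0]>174))&(hs[...,1]>150)&(hs[...,2]>60)&(P[...,2]>.09)&(P[...,2]<.16)
n,l,st,c=cv2.connectedComponentsWithStats(red.astype(np.uint8))
for i in range(1,n):
    if st[i,4]>40:
        p=P[l==i]; print(st[i],np.median(p,0).round(4),p.min(0).round(3),p.max(0).round(3)); t=p[p[:,2]>.14]; print(' top',np.median(t,0).round(4) if len(t) else '')
E
```

```text
t 2.3 tcp [ 0.5661 -0.2421  0.2302] yang -4.93 tilt [ 7.0e-04 -4.2e-03 -1.0e+00] F [-1.48 -3.93 -0.19] w 1.0 q [-0.52  0.03  1.64 -0.    1.47 -0.44]
shift mm [ 0.2 -3.1 -5.9] turn -0.008
[245 189  21  34 416] [ 0.5429 -0.2272  0.1402] [ 0.536 -0.236  0.102] [ 0.549 -0.223  0.151]
 top [ 0.5406 -0.2287  0.1487]
[305 189  20  34 429] [ 0.5856 -0.2307  0.1384] [ 0.58  -0.24   0.101] [ 0.591 -0.227  0.151]
 top [ 0.5878 -0.2326  0.1489]
```

View pics/w1.png

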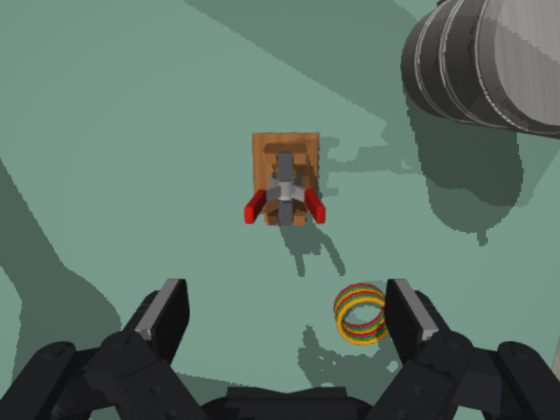

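The wrist view shows the stand at (286,180) and the handles at (255,205) and (315,205). The arm was still settling, so I'll measure again at rest.

```bash
cat > m.py <<'E'
from h import *
for k in range(3): f=grab('wrist')
P=cloud(f)
totool([.5635,-.236,.23],-4.5)
hs=cv2.cvtColor(f['img'],cv2.COLOR_RGB2HSV)
red=((hs[...,0]<6)|(hs[...,0]>174))&(hs[...,1]>150)&(hs[...,2]>60)&(P[...,2]>.09)&(P[...,2]<.16)
n,l,st,c=cv2.connectedComponentsWithStats(red.astype(np.uint8))
for i in range(1,n):
    if st[i,4]>40:
        p=P[l==i]; t=p[p[:,2]>.147]; print(st[i],' top',len(t),t.mean(0).round(4),t.min(0).round(4),t.max(0).round(4))
E
python3 m.py
```

```text
t 2.45 tcp [ 0.5641 -0.2351  0.2305] yang -4.48 tilt [-0.0013  0.001  -1.    ] F [-0.75  0.38  0.41] w 0.999 q [-0.52  0.02  1.65  0.    1.48 -0.44]
shift mm [ 0.5 -0.5  0.9] turn 0.0
[245 189  21  35 423]  top 162 [ 0.5397 -0.2295  0.1492] [ 0.5361 -0.2363  0.1472] [ 0.5431 -0.2235  0.1509]
[306 189  20  34 429]  top 148 [ 0.5884 -0.2332  0.1492] [ 0.5855 -0.2394  0.1472] [ 0.5914 -0.2273  0.1508]
```

play_rows --pt "30 0 -2 0 -1" --pt "60 0 -2 0 -1" --pt "90 0 -2 0 -1" --pt "110 0 -2 0 -1" --pt "121 0 -2 0 -1" --pt "121 0 -2 0 -1" --pt "121 0 -2 0 -0.3" --pt "121 0 -2 0 -0.1"

```text
time: 3.45
tool_pos: [0.5653, -0.2329, 0.112]
tool_rot: [0.481, 0.519, 0.479, -0.519]
contact_force: [-0.1, -0.1, 6.7]
gripper_width: 0.606
```

play_rows --pt "0 0 0 0 0.1" --pt "0 0 0 0 0.3" --pt "0 0 0 0 0.6" --pt "0 0 0 0 1" --pt "0 0 0 0 1" --pt "0 0 0 0 1"

```text
time: 4.2
tool_pos: [0.5655, -0.2334, 0.1142]
tool_rot: [0.482, 0.519, 0.479, -0.519]
contact_force: [-3.0, 0.9, 11.2]
gripper_width: 0.425
```

```bash
python3 - <<'E'
from h import *
f=grab('wrist'); save(f,'w2.png')
totool([.564,-.233,.109],-4.5)
E
```

```text
t 4.25 tcp [ 0.5654 -0.2333  0.1142] yang -4.41 tilt [ 0.0022 -0.0021 -1.    ] F [-3.22  0.76 10.46] w 0.42 q [-0.51  0.12  1.75 -0.    1.27 -0.44]
shift mm [ 5.2 -1.5 -0.2] turn 0.002
```

View pics/w2.png

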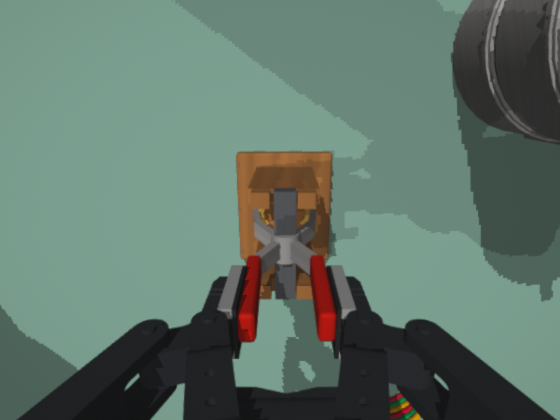

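Fingers hold both handles at (250,297) and (322,297); the width of about 36 mm agrees with the stop, and the ring is visible spread. The upward reaction comes from the pads swinging forward on closing. Next I'll lift straight up.

play_rows --pt "-10 0 0 0 1" --pt "-30 0 0 0 1" --pt "-50 0 0 0 1" --pt "-75 0 0 0 1" --pt "-100 0 0 0 1" --pt "-125 0 0 0 1" --pt "-150 0 0 0 1" --pt "-155 0 0 0 1"

```text
time: 5.25
tool_pos: [0.5655, -0.2329, 0.2691]
tool_rot: [0.482, 0.519, 0.478, -0.518]
contact_force: [-0.2, 0.5, -1.9]
gripper_width: 0.42
```

```bash
python3 - <<'E'
from h import *
f=grab('top'); g=grab('side'); totool([.537,.12,.264],-4.5)
f=grab('top');P=cloud(f);hs=cv2.cvtColor(f['img'],cv2.COLOR_RGB2HSV)
b=(175,210,220,255)
x0,y0,x1,y1=b
c=P[y0:y1,x0:x1]
for lo,hi in((.015,.035),(.095,.113),(.115,.13)):
    p=c[(c[...,2]>lo)&(c[...,2]<hi)]; print('top',lo,len(p),p.mean(0).round(4),p.min(0).round(4),p.max(0).round(4))
# brightness mask of steel washer/stub in top
v=hs[y0:y1,x0:x1]
m=((v[...,2]>110)&(v[...,1]<60)).astype(np.uint8)
n,l,st,ce=cv2.connectedComponentsWithStats(m); print(st.tolist(),ce)
Z=c[...,2]; 
o=cv2.resize(f['img'][y0:y1,x0:x1],None,fx=8,fy=8,interpolation=cv2.INTER_CUBIC)
x0,y0,x1,y1=195,160,245,205
o2=cv2.resize(g['img'][y0:y1,x0:x1],None,fx=8,fy=8,interpolation=cv2.INTER_CUBIC)
cv2.imwrite('pics/torch.png',cv2.convertScaleAbs(np.hstack([o,o2])[:,:,::-1],alpha=1.5))
E
```

```text
t 5.35 tcp [ 0.5647 -0.2325  0.2664] yang -4.41 tilt [ 1.6e-03 -9.0e-04 -1.0e+00] F [ 0.23  0.22 -0.89] w 0.422 q [-0.51 -0.    1.61  0.    1.53 -0.44]
shift mm [   2.   -54.7 -349.4] turn 0.002
top 0.015 135 [0.5406 0.2189 0.0285] [0.5107 0.2009 0.0164] [0.5657 0.2498 0.035 ]
top 0.095 165 [0.5379 0.23   0.1083] [0.5149 0.2095 0.0951] [0.5565 0.252  0.1129]
top 0.115 41 [0.5396 0.23   0.123 ] [0.5313 0.222  0.1175] [0.5467 0.238  0.127 ]
[[17, 1, 28, 44, 443], [0, 0, 45, 45, 1582]] [[31.68397291 19.58013544]
 [19.28824273 22.67762326]]
```

View pics/torch.png

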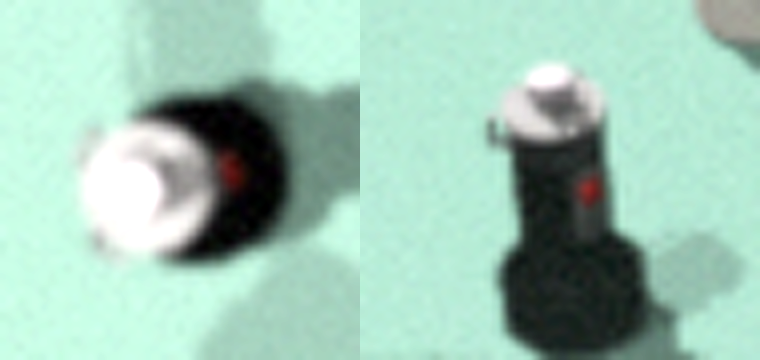

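The torch stub is at about (0.538, 0.230) with tip z ≈ 0.123 (expected 0.122); both the washer and stub-end extents agree. Moving over it with the ring about 45 mm above the tip.

play_rows --pt "0 -3 -25 0 1" --pt "0 -10 -75 0 1" --pt "0 -17 -130 0 1" --pt "0 -25 -185 0 1" --pt "0 -33 -240 0 1" --pt "0 -40 -295 0 1" --pt "0 -47 -350 0 1" --pt "0 -54 -400 0 1"

```text
time: 6.4
tool_pos: [0.5396, 0.1734, 0.264]
tool_rot: [-0.48, -0.518, -0.481, 0.519]
contact_force: [0.6, 0.5, -1.9]
gripper_width: 0.416
```

play_rows --pt "0 -4 -30 0 1" --pt "0 -7 -50 0 1" --pt "0 -8 -59 0 1" --pt "0 -8 -59 0 1" --pt "0 -8 -59 0 1"

```text
time: 7.02
tool_pos: [0.5381, 0.2291, 0.2653]
tool_rot: [-0.48, -0.519, -0.48, 0.519]
contact_force: [0.7, 0.0, -1.8]
gripper_width: 0.421
```

```bash
python3 - <<'E'
from h import *
f=grab('wrist'); save(f,'w3.png'); g=grab('side'); totool([.538,.230,.2664],-4.5)
x0,y0,x1,y1=190,100,250,210
cv2.imwrite('pics/s3.png',cv2.resize(g['img'][y0:y1,x0:x1],None,fx=5,fy=5,interpolation=cv2.INTER_CUBIC)[:,:,::-1])
np.savez('w3.npz',**f)
print({k:f[k] for k in('fx','fy','cx','cy','k1','origin')},f['rotation'].round(3))
E
```

```text
t 7.125 tcp [0.5381 0.2291 0.2654] yang -4.49 tilt [ 1.e-04 -2.e-04 -1.e+00] F [-0.15 -0.77 -1.69] w 0.421 q [ 0.28 -0.06  1.67 -0.    1.53  0.35]
shift mm [-1.  -0.2 -0.9] turn 0.0
{'fx': 346.0314265360279, 'fy': 346.0314265360279, 'cx': 286.26134390551186, 'cy': 212.7744981117575, 'k1': -0.07641485442866822, 'origin': array([0.54426016, 0.30982657, 0.40888011])} [[ 0.997  0.074  0.024]
 [-0.078  0.946  0.316]
 [ 0.    -0.317  0.949]]
```

View pics/w3.png

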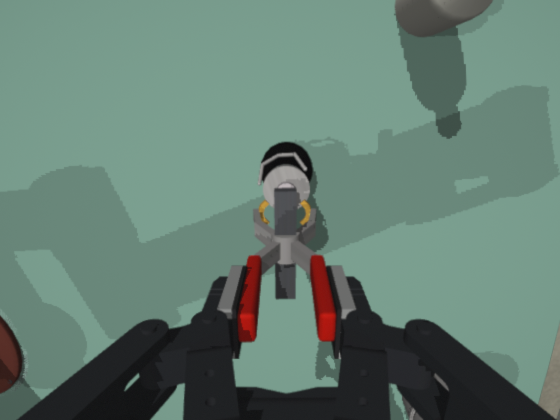

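The wrist view shows brass arcs at (262,212) and (307,212), with the washer at about (286,185) and the cross-bar in front of the stub. I'll measure both in 3D from this one image.

```bash
cat > r.py <<'E'
from h import *
def ring(f,ax,tcp,lab):
    P=cloud(f);hs=cv2.cvtColor(f['img'],cv2.COLOR_RGB2HSV)
    d=np.linalg.norm(P[...,:2]-tcp[:2],axis=-1)
    m=(hs[...,0]>14)&(hs[...,0]<32)&(hs[...,1]>120)&(hs[...,2]>60)&(d<.05)
    p=P[m]; 
    if len(p)<5: print(lab,'ring none',len(p)); return
    a=(p-tcp)@ax.T
    print(lab,'ring n',len(p),'rel pliers x',a[:,0].min().round(4),a[:,0].max().round(4),'y',a[:,1].min().round(4),a[:,1].max().round(4),'z med',np.median(p[:,2]).round(4),p[:,2].min().round(4),p[:,2].max().round(4))
    for s in (-1,1):
        k=a[:,0]*s>0
        if k.any(): print('   arc',s,k.sum(),a[k].min(0).round(4),a[k].max(0).round(4))
def torch(f,tcp,lab):
    P=cloud(f);hs=cv2.cvtColor(f['img'],cv2.COLOR_RGB2HSV)
    d=np.linalg.norm(P[...,:2]-[.538,.23],axis=-1)
    # washer top at z .108: grey; slice points and fit circle of 21 mm radius
    m=(d<.04)&(P[...,2]>.1035)&(P[...,2]<.1125)&(hs[...,1]<60)&(hs[...,2]>60); p=P[m][:,:2]
    if len(p)>20:
        h=cv2.convexHull((p*1000).astype(np.float32))[:,0]
        from scipy.optimize import least_squares
        s=least_squares(lambda c:np.hypot(*(h-c).T)-21,p.mean(0)*1000,loss='soft_l1')
        print(lab,'washer n',len(p),'fit',s.x.round(1),'res',np.abs(s.fun).max().round(1),'ext',p.min(0).round(4),p.max(0).round(4))
    m=(d<.04)&(P[...,2]>.117)&(P[...,2]<.128); p=P[m]
    if len(p)>5: print(lab,'stub n',len(p),p.mean(0).round(4),p.min(0).round(4),p.max(0).round(4))
if __name__=='__main__':
    s=manip.state(); q=s['tool_rot']; M=R.from_quat(q[[1,2,3,0]]).as_matrix(); ax=np.array([M[:,1],-M[:,2],-M[:,0]])
    print(s['tool_pos'],s['time'])
    for n in('wrist','side','top'):
        f=grab(n); ring(f,ax,s['tool_pos'],n); torch(f,s['tool_pos'],n)
E
python3 r.py
```

```text
[0.53813648 0.22912019 0.26536152] 7.125
wrist ring n 236 rel pliers x -0.0198 0.0173 y -0.0071 0.0108 z med 0.1701 0.1678 0.2069
   arc -1 106 [-0.0198 -0.007  -0.0972] [-0.0134  0.0102 -0.0881]
   arc 1 130 [ 0.0102 -0.0071 -0.0976] [ 0.0173  0.0108 -0.0584]
wrist washer n 1106 fit [538.1 233.3] res 5.0 ext [0.5137 0.2135] [0.559  0.2538]
wrist stub n 87 [0.5387 0.2393 0.1219] [0.5308 0.2361 0.1171] [0.5463 0.2417 0.1248]
side ring none 2
side washer n 56 fit [538.3 231. ] res 3.1 ext [0.5153 0.2087] [0.5594 0.2541]
side stub n 23 [0.5379 0.2288 0.1213] [0.5294 0.2194 0.1171] [0.5469 0.241  0.1265]
top ring none 0
top washer n 79 fit [538.5 230.7] res 6.0 ext [0.5206 0.2091] [0.5565 0.246 ]
top stub n 22 [0.5431 0.2294 0.1225] [0.539  0.2225 0.117 ] [0.5466 0.2379 0.1256]
```

View pics/s3.png

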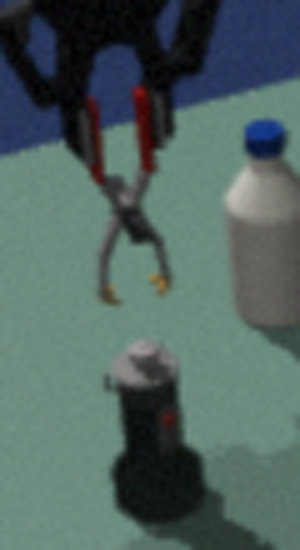

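Side crop: the spread ring at (135,290) hangs level above the torch (145,365). Ring outer width is 37 mm, as expected, and ring top z is 0.170. I'll fit the arcs' centre properly.

```bash
cat > fit.py <<'E'
from r import *
from scipy.optimize import least_squares
s=manip.state(); q=s['tool_rot']; M=R.from_quat(q[[1,2,3,0]]).as_matrix(); ax=np.array([M[:,1],-M[:,2],-M[:,0]]); tcp=s['tool_pos']
A=[];S=[];W=[]
for _ in range(4):
    f=grab('wrist');P=cloud(f);hs=cv2.cvtColor(f['img'],cv2.COLOR_RGB2HSV)
    a=(P-tcp)@ax.T
    m=(hs[...,0]>14)&(hs[...,0]<32)&(hs[...,1]>120)&(hs[...,2]>60)&(np.hypot(a[...,0],a[...,1])<.03)&(abs(a[...,2]+.096)<.004)
    A.append(a[m]); d=np.linalg.norm(P[...,:2]-[.538,.231],axis=-1)
    g=(hs[...,1]<60)&(hs[...,2]>60)
    W.append(P[(d<.026)&(abs(P[...,2]-.108)<.004)&g]); S.append(P[(d<.013)&(abs(P[...,2]-.122)<.003)&g])
A,S,W=map(np.vstack,(A,S,W)); r=A*1000; sg=np.sign(r[:,0])
o=least_squares(lambda c:np.hypot(r[:,0]-c[0]-sg*c[2],r[:,1]-c[1])-9.5,[0,0,7])
print('ring centre rel TCP mm',o.x.round(2),'rms',np.sqrt(np.mean(o.fun**2)).round(2),'ztop',np.median(A[:,2]).round(4),len(r))
for sd in(-1,1): print(sd,np.percentile(r[sg==sd,1],[1,99]).round(1),np.median(r[sg==sd,2]).round(2))
w=tcp+ax[0]*o.x[0]/1e3+ax[1]*o.x[1]/1e3; print('ring world xy',w[:2].round(4),'z',(tcp[2]+np.median(A[:,2])-.0015).round(4))
for n,X in(('stub',S),('washer',W)):
    if len(X)>20: print(n,len(X),'x',np.percentile(X[:,0],[2,98]).round(4),'y',np.percentile(X[:,1],[2,98]).round(4),'z',np.median(X[:,2]).round(4))
# washer upper-half rim: farthest y points per x column
h=W[:,:2]*1000; b=np.round(h[:,0]/2)
rim=np.array([[h[b==k,0].mean(),np.percentile(h[b==k,1],97)] for k in np.unique(b) if (b==k).sum()>20 and abs(k*2-538)<17])
o=least_squares(lambda c:np.hypot(*(rim-c).T)-21,[538,231]); print('washer rim fit',o.x.round(1),np.abs(o.fun).max().round(1))
print('time',manip.state()['time'],manip.state()['contact_force'].round(2))
E
python3 fit.py
```

```text
ring centre rel TCP mm [-1.44  1.96  7.7 ] rms 1.02 ztop -0.0953 914
-1 [-6.2 10.3] -95.13
1 [-7.1 10.7] -95.58
ring world xy [0.5368 0.2315] z 0.1685
stub 259 x [0.5326 0.5452] y [0.2376 0.2415] z 0.1226
washer 4334 x [0.5177 0.5576] y [0.2182 0.2525] z 0.1089
washer rim fit [538.8 232.5] 2.0
time 7.475 [ 0.   -0.16 -0.94]
```

Ring (0.5368, 0.2315) against stub (0.5383, 0.2325) in the same view: I'll shift about 1.5 mm along tool y and −1 mm along z. Then I'll descend to just above the tip and check.

play_rows --pt "5 1.5 -1 0 1" --pt "15 1.5 -1 0 1" --pt "25 1.5 -1 0 1" --pt "32 1.5 -1 0 1" --pt "36 1.5 -1 0 1" --pt "36 1.5 -1 0 1"

```text
time: 8.22
tool_pos: [0.5393, 0.2309, 0.2289]
tool_rot: [-0.48, -0.519, -0.481, 0.519]
contact_force: [-1.0, -0.2, -2.0]
gripper_width: 0.42
```

```bash
python3 fit.py; python3 - <<'E'
from h import *
totool([.538,.230,.2086],-4.5)
f=grab('wrist'); g=grab('side')
a=cv2.resize(f['img'][140:250,230:340],(500,500),interpolation=cv2.INTER_CUBIC)
b=cv2.resize(g['img'][135:205,190:250],None,fx=5,fy=500/70,interpolation=cv2.INTER_CUBIC)
cv2.imwrite('pics/c4.png',np.hstack([a,b])[:,:,::-1])
E
```

```text
ring centre rel TCP mm [-1.02  1.82  7.69] rms 1.01 ztop -0.0947 889
-1 [-6.5 10.5] -94.52
1 [-7.  10.3] -94.87
ring world xy [0.5384 0.2328] z 0.1327
stub 41 x [0.5296 0.5306] y [0.23   0.2359] z 0.1228
washer 4263 x [0.5163 0.5576] y [0.217  0.2528] z 0.1089
washer rim fit [538.9 232.7] 2.6
time 8.425 [ 0.03  0.43 -0.94]
t 8.425 tcp [0.5397 0.231  0.2299] yang -4.41 tilt [ 9.e-04  2.e-04 -1.e+00] F [ 0.03  0.43 -0.94] w 0.419 q [ 0.28 -0.04  1.7  -0.    1.47  0.35]
shift mm [21.3 -1.7  1.1] turn 0.002
```

View pics/c4.png

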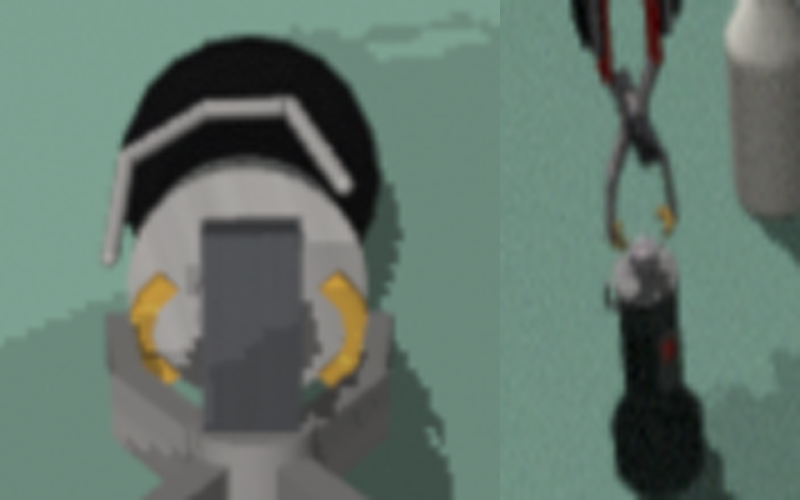

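The ring arcs sit symmetrically about the washer (ring (0.5384, 0.2328), torch (0.5386, 0.2326)). The remaining descent is about 21 mm; I'll go slowly.

play_rows --pt "3 0 0 0 1" --pt "7 0 0 0 1" --pt "11 0 0 0 1" --pt "15 0 0 0 1" --pt "18 0 0 0 1" --pt "20 0 0 0 1" --pt "20.5 0 0 0 1" --pt "20.5 0 0 0 1"

```text
time: 9.52
tool_pos: [0.5395, 0.2309, 0.2089]
tool_rot: [0.48, 0.519, 0.48, -0.519]
contact_force: [-0.7, 0.5, -0.6]
gripper_width: 0.422
```

```bash
python3 fit.py; python3 - <<'E'
from h import *
totool([.538,.230,.2086],-4.5)
f=grab('wrist'); g=grab('side')
a=cv2.resize(f['img'][130:240,230:340],(500,500),interpolation=cv2.INTER_CUBIC)
b=cv2.resize(g['img'][135:205,190:250],None,fx=5,fy=500/70,interpolation=cv2.INTER_CUBIC)
cv2.imwrite('pics/c5.png',np.hstack([a,b])[:,:,::-1])
totool([.538,.230,.2086],-4.5)
E
```

```text
ring centre rel TCP mm [-1.25  1.65  7.56] rms 1.02 ztop -0.0952 939
-1 [-6.8 10.2] -95.04
1 [-7.  10.4] -95.4
ring world xy [0.5384 0.2327] z 0.1122
stub 136 x [0.5296 0.5315] y [0.2291 0.2383] z 0.1227
washer 3295 x [0.5156 0.5571] y [0.2206 0.2532] z 0.1089
washer rim fit [538.8 232.7] 2.9
time 9.725 [ 0.55 -0.49 -1.1 ]
t 9.725 tcp [0.5396 0.2309 0.209 ] yang -4.41 tilt [ 3.e-04  1.e-04 -1.e+00] F [ 0.55 -0.49 -1.1 ] w 0.421 q [ 0.28 -0.02  1.73 -0.    1.44  0.35]
shift mm [ 0.4 -1.5  1. ] turn 0.002
t 9.825 tcp [0.5395 0.2309 0.2089] yang -4.41 tilt [ 2.e-04  1.e-04 -1.e+00] F [-0.12  0.63 -0.87] w 0.424 q [ 0.28 -0.02  1.73  0.    1.44  0.35]
shift mm [ 0.3 -1.5  1. ] turn 0.002
```

View pics/c5.png

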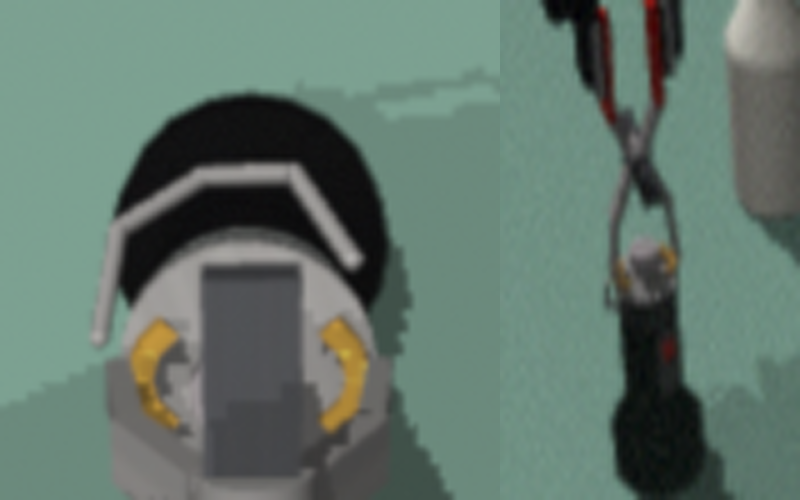

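The ring is at groove height: 0.1122 measured against 0.1119 expected from the washer. It is centred within 0.5 mm, and the wrist force hasn't changed. Handing in.

```bash
python3 -c "
from plant import manip
print(manip.job_done())"
```

```text
the job is handed in; nothing more can be done
None
```

The pliers were lifted out of their stand by the handles and squeezed. The spread ring went over the torch's stub from above, and I handed the job in at about 9.8 s with the pliers still gripped. No verdict is reported.

| Last check | Result |
|---|---|
| Sideways offset | Ring (0.5384, 0.2327) against torch axis (0.5388, 0.2327), about 0.5 mm |
| Height | Ring 0.1122 m against groove about 0.1119 m in the same wrist view; 0.1113 m against 0.111 m from the arm's own position |
| Wrist force | Same as in free air, so no sign of pressing on the torch |
| Grip | Opening steady at about 0.42; outer width of the spread ring measured at the hover was 37 mm, as expected |
| Torch | In the last picture it stands upright; the centre fit stayed within 1 mm while the ring went on |

- **Camera disagreement:** the top and side cameras put the torch about 2 mm lower in y than the wrist camera. I used the wrist camera, because it sees the ring and the torch in the same picture.
- **Force on the stand:** while the fingers closed, the pliers pressed into the stand with about 11 N, and this went away when I lifted them.
- **Not measured directly:** I judged the jaw spread from the ring's width and the finger opening. I did not measure the bystanders again after the move.

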